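# Set graphite dam blocks on the casting plate

## Task

Get the casting plate ready for casting glass strips. While the plate is still bare, press the release spray's cap right down and let it spring back; then lay the graphite blocks in a straight row from the end stop, thickest first and thinnest last, square on and with their ends in line with the stop's ends. Set the gap before each block, the first one against the stop included, by laying the spacer bar in it flat on the plate and bringing the block up against the bar, so that every gap is one bar thick; finish with the bar taken out and lying back along its wooden rest, and leave everything else where it is.

Things in the scene. Friction and masses are not known exactly. Their poses are not given: they have to be found in the camera images.
- cap (a joint): spring travel of the spray can's white cap, m: 0 up, 0.006 fully pressed; about 2.7 N starts it moving, 8 N holds it fully down; it springs back by itself. Nothing else of the can moves: it is fixed to the bench.
- cap_top (a point): centre of the flat top of the white round cap (30 mm across, 20 mm high) on the upright release-spray can (64 mm across, about 161 mm tall with its cap), which stands in a square holder fixed to the bench. Press straight down here.
- row_start (a point): fixed steel plate 200 x 280 x 10 mm with a fixed dark steel end stop (60 along x, 24, 40 mm high) near one short edge. This point: on the plate's upper face, at the foot of the stop's row-side face, midway along it. y axis: from the stop along the row; x: across the row, away from the robot; z up. From here the plate reaches to x -0.13 and +0.07, y +0.248.
- rest_top (a point): centre of the upper face of the fixed flat wooden rest, 150 mm (its x) x 60 mm x 18 mm high, where the spacer bar belongs, lying along the rest
- bar_mid (a point): centre of the spacer: a loose square aluminium bar 120 mm (its x axis) x 12 x 12 mm, 47 g; starts lying on the wooden rest. Either end may lead.
- mid_a (a point): centre of a loose dark graphite block, thickest, 52 mm thick (its y axis), 60 mm long (x), 40 mm high (z), standing on its 60 mm x thickness face; same turned half round. It may be absent (None).
- mid_b (a point): centre of a loose dark graphite block, second, 44 mm thick (its y axis), 60 mm long (x), 40 mm high (z), standing on its 60 mm x thickness face; same turned half round. It may be absent (None).
- mid_c (a point): centre of a loose dark graphite block, third, 36 mm thick (its y axis), 60 mm long (x), 40 mm high (z), standing on its 60 mm x thickness face; same turned half round. It may be absent (None).
- mid_d (a point): centre of a loose dark graphite block, thinnest, 28 mm thick (its y axis), 60 mm long (x), 40 mm high (z), standing on its 60 mm x thickness face; same turned half round. It may be absent (None).
- mug_mid (a point): bystander, to be left alone: white mug, 85 mm high; middle
- jar_mid (a point): bystander, to be left alone: glass jar with a steel lid, 75 mm high; middle
- paddle_mid (a point): bystander, to be left alone: graphite paddle with a wooden handle; near its middle
Things that resemble listed ones, but are neither listed nor needed, are in the scene too. What is shaped like the part that bears mid_b but blue or orange is not meant. Of the things shaped like the part that bears bar_mid, the aluminium one is meant.

How it is judged:
By the outcome, as a careful person would: the job done as asked, in the order asked, and still so for the second after the job is handed in, with the robot touching nothing.
Of block_a, block_b, block_c, block_d only 2 to 3 are there at a start; the rules pass over those that are not, and their reading is None.
At some moment in a run one of block_a, block_b, block_c, block_d may be knocked a few centimetres aside while the robot is not near it.
It also fails if it takes over 210 s, if anything falls off the work surface, if the arm or the gripper's body presses on something with over 40 N, if the wrist force passes 120 N, or if a joint passes its speed limit or range.

## Robot

A 6-joint arm with a two-finger parallel gripper is mounted at the origin on the work surface. World frame = base frame: x ahead of the robot, y to its left, z up, the work surface at z = 0. Lengths are in m, angles in rad, forces in N, time in s.
With the tool pointing down it reaches from about 0.35 to 0.8 m from the base axis. Payload 7.3 kg.
Tool frame: the origin (TCP) lies between the finger pads; the fingertips stand 25 mm ahead of it and the grasp point (between the pads) lies 6 mm ahead of it (r.tip_extent is the distance from the TCP to the fingertips, in m); z points along the fingers, y is the direction in which the jaws open and shut (so a half turn about z gives the same grasp; the last joint's range is limited). The gripper opens to 85 mm and grips with 20 to 120 N. Pads are 22 mm wide; open, the fingers measure 114 mm over their backs; the gripper's body (76 mm by 85 mm) begins 54 mm behind the grasp point. The pads swing forward as they close: fully open they stand 13 mm farther back than shut.
Start: joints at [1.066, 0.342, 1.524, -0, 1.275, -0.146], TCP at [0.184, 0.492, 0.256] pointing down, gripper open.
Joint ranges: [-2.53, 2.53], [-0.77, 2.02], [0.04, 2.7], [-1, 4.14], [0.28, 2.66], [-3.11, 3.11]. Speed limits (rad/s): [2.57, 2.57, 3.14, 3.14, 3.14, 3.14].

## Interface

Orientations are given as a unit quaternion [x, y, z, w].
In Python, from workcell import r, command_gripper, optics gives the robot as it stands. The module is installed in compiled form; this text tells all that it offers. Calls block until the motion is done:
- r.reach(position, orientation): joint-space move of the TCP to a pose.
- r.move_straight(position, orientation=None, speed=0.15, max_force=None): straight line of the TCP; orientation=None keeps the orientation; speed is the mean speed in m/s. With max_force (N) it stops when the force on the tool has changed by that much, and returns True; else False.
- r.movej(angles): joint-space move.
- command_gripper(opening, force=None): finger opening in m; force is the grip in N (None keeps the last); returns when the fingers have stopped.
- r.hold(seconds).
- r.solve_ik(position, orientation): joint angles nearest the present ones, or None.
- r.read_state(): the state.
- optics.get_image(name): name is "side" or "top"; returns (picture, depth): 400x640x3 uint8, red, green, blue; 400x640 float32, m along the optical axis (not along the pixel's ray), 0 where there is no reading.
- optics.camera_model(name): a dict with "K" (3x3 intrinsics, pixels), "R" (3x3) and "t" (3): a world point X has camera coordinates R X + t. Camera axes: x right, y down, z forward; pixel columns grow to the right and rows downward; lengths in m; the calibration is good to about 2 mm. A picture is of the moment at which its call begins. camera_model takes no time and is no camera call.
A pose or a line that the arm cannot do raises r.PlanningError and nothing moves.
- r.finish_job(): hands the job in, once; it reports no verdict.
The state is a dict: "time_s": time; "joint_positions": joint angles; "dq": joint speeds; "tau": joint torques, N m; "eef_pos": TCP position; "eef_rot": TCP orientation; "contact_force": force on the tool from outside, world axes, zero at the start; "torque": the same for the moment, N m; "grip_width": finger opening in m.
Only numpy, scipy, OpenCV 4.12 (cv2) and the standard library are available. Lean on these libraries where they do the work, as an engineer would, in place of code of your own. Each camera call takes 0.05 s, during which the arm holds its last target. There are 200 camera calls.

## Working session

There is one attempt and no reset: what is moved stays moved. The work goes in short steps, each a Python script; the robot and the scene stay as the last script left them, time stands still between calls to the robot, and variables do not carry over. Pictures are saved under pics/ and viewed, about 12 in all and at most 16, crops included, and the job is handed in when it is done.

```bash
mkdir -p pics; python3 - <<'E'
from workcell import r, optics
import cv2,numpy as np
for n in("top","side"):
    p,d=optics.get_image(n); cv2.imwrite(f"pics/{n}0.png",p[:,:,::-1]); np.savez(f"pics/{n}0.npz",p=p,d=d)
    c=optics.camera_model(n); print(n,c["K"].round(1).tolist(),c["R"].round(3).tolist(),c["t"].round(3).tolist())
s=r.read_state();print(s["eef_rot"],s["time_s"],s["contact_force"],r.tip_extent)
E
```

```text
top [[481.2, 0.0, 323.0], [0.0, 481.2, 196.5], [0.0, 0.0, 1.0]] [[0.014, -1.0, 0.013], [-0.995, -0.015, -0.101], [0.101, -0.011, -0.995]] [-0.018, 0.618, 1.696]
side [[406.5, 0.0, 312.8], [0.0, 406.5, 196.8], [0.0, 0.0, 1.0]] [[0.999, -0.035, -0.017], [-0.038, -0.755, -0.655], [0.01, 0.655, -0.755]] [-0.594, 0.091, 1.202]
[ 1.78415784e-01  9.83954968e-01 -6.22528916e-04 -2.06064041e-04] 0.1 [-0.01326581  0.88925277 -0.31799395] 0.025
```

View pics/top0.png

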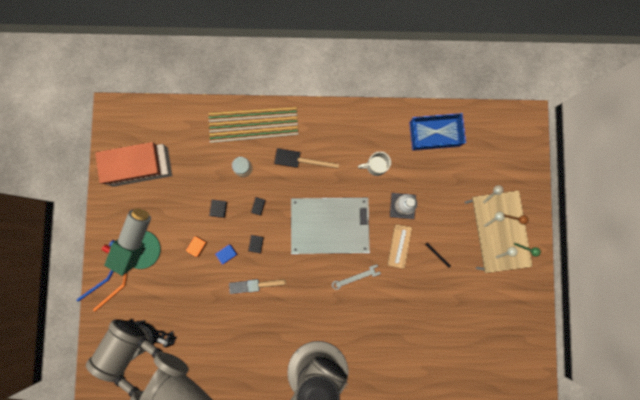

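View pics/side0.png

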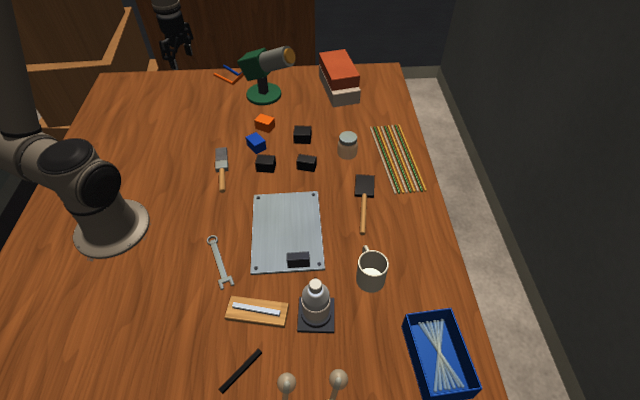

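Top view candidates:
- **Dark blocks:** (218,209), (258,206) and (256,244). The orange (197,246) and blue (226,254) ones are decoys, and the dark stop on the plate is at (363,216).
- **Bars:** the aluminium bar on its rest is at (400,245), which is the one I want. The dark rod at (438,255) is a decoy.
- **Spray can:** (404,205). The mug is at (378,162) and the jar at (241,166).

Next I'll measure these and check one close crop.

```bash
cat > h.py <<'E'
import numpy as np,cv2
from workcell import r, command_gripper, optics
def cloud(n,d):
    c=optics.camera_model(n);K,R,t=c["K"],np.array(c["R"]),np.array(c["t"])
    v,u=np.mgrid[:400,:640]
    P=np.stack([(u-K[0][2])/K[0][0]*d,(v-K[1][2])/K[1][1]*d,d],-1)
    return (P-t)@R
def proj(n,X):
    c=optics.camera_model(n);q=np.array(c["K"])@(np.array(c["R"])@X+c["t"]);return q[:2]/q[2]
def rays(n,uv,z):
    c=optics.camera_model(n);R=np.array(c["R"]);o=-R.T@np.array(c["t"])
    uv=np.atleast_2d(uv);q=np.c_[uv,np.ones(len(uv))]@np.linalg.inv(c["K"]).T@R
    return o+q*((z-o[2])/q[:,2])[:,None]
def rect(xy):
    (c,s,a)=cv2.minAreaRect((np.asarray(xy)*1000).astype(np.float32))
    if s[0]<s[1]: s=s[::-1];a+=90
    return np.round(c,1),np.round(s,1),(a+90)%180-90   # mm, long-axis angle deg
E
python3 - <<'E'
from h import *
T=np.load("pics/top0.npz");S=np.load("pics/side0.npz")
for n,D in(("top",T),("side",S)):
    W=cloud(n,D["d"]);p=D["p"].astype(int)
    dark=(p.max(-1)<75)
    print(n,"table z",np.median(W[150:300,180:420,2]))
    inb=(W[...,0]>.3)&(W[...,0]<.8)&(W[...,1]>-.5)&(W[...,1]<.5)
    for nm,m in(("dark",dark&inb&(W[...,2]>.03)&(W[...,2]<.065)),
                ("plate",inb&(W[...,2]>.006)&(W[...,2]<.015)&(p.min(-1)>90)),
                ("rest",inb&(W[...,2]>.013)&(W[...,2]<.035)&(W[...,1]<-.2)),
                ("bar",inb&(W[...,2]>.013)&(W[...,2]<.04)&(W[...,1]<-.2)&(np.ptp(p,axis=-1)<40)&(p.min(-1)>120)),
                ("cap",inb&(W[...,2]>.15)&(W[...,2]<.18))):
        k,L,st,_=cv2.connectedComponentsWithStats(m.astype(np.uint8))
        for i in range(1,k):
            if st[i,4]<12: continue
            w=W[L==i];print(nm,st[i].tolist(),"z",np.median(w[:,2]).round(4),*rect(w[:,:2]),"mean",w[:,:2].mean(0).round(4))
im=T["p"][185:275,185:455,::-1];im=cv2.resize(im,None,fx=2.95,fy=2.95,interpolation=cv2.INTER_CUBIC)
im2=cv2.resize(S["p"][105:345,200:370,::-1],None,fx=1.3,fy=1.3,interpolation=cv2.INTER_CUBIC)
o=np.zeros((im.shape[0]+im2.shape[0],max(im.shape[1],im2.shape[1]),3),np.uint8);o[:im.shape[0],:im.shape[1]]=im;o[im.shape[0]:,:im2.shape[1]]=im2
cv2.imwrite("pics/crop1.png",o);print(o.shape)
E
```

```text
top table z 0.0023557555897088544
dark [252, 198, 13, 17, 127] z 0.04 [580.4 221.8] [53.  29.8] -15.198570251464844 mean [0.5801 0.2214]
dark [212, 202, 14, 15, 127] z 0.0408 [569.3 362.9] [52.1 44.2] -6.1699066162109375 mean [0.568 0.358]
dark [250, 236, 13, 16, 154] z 0.0404 [446.5 225.2] [52.1 37.1] -6.3201141357421875 mean [0.4461 0.2247]
plate [370, 156, 16, 15, 79] z 0.009 [ 751.4 -212.5] [62.4 39.7] 53.36113357543945 mean [ 0.7517 -0.211 ]
plate [290, 197, 79, 58, 2913] z 0.0106 [517.3 -32.4] [281.8 205.6] -88.51412832736969 mean [ 0.5162 -0.0284]
plate [395, 236, 6, 10, 15] z 0.0136 [ 465.4 -279.4] [36.6  9.8] -18.88800048828125 mean [ 0.4657 -0.2783]
plate [363, 250, 6, 4, 13] z 0.0101 [ 425.  -166.1] [19.2  9.1] 79.53736114501953 mean [ 0.425  -0.1645]
plate [332, 264, 49, 22, 151] z 0.0096 [ 329.9 -131.9] [173.   38.6] -67.68522453308105 mean [ 0.3367 -0.1405]
rest [389, 193, 16, 25, 130] z 0.0178 [ 593.3 -275.8] [87.4 54.5] 0.8121910095214844 mean [ 0.5869 -0.2708]
rest [406, 211, 9, 8, 33] z 0.0157 [ 557.2 -327.3] [35.2 19. ] -68.87123489379883 mean [ 0.5571 -0.3245]
res
[... 1900 characters left out ...]
. ] -18.749755859375 mean [ 0.7291 -0.2343]
rest [224, 296, 65, 30, 1396] z 0.0184 [ 445. -287.] [150.3  61.8] -10.989425659179688 mean [ 0.4462 -0.2898]
rest [299, 305, 34, 25, 224] z 0.0255 [ 587.3 -312.7] [84.4 55.5] -10.739013671875 mean [ 0.5921 -0.3232]
rest [402, 321, 5, 13, 29] z 0.0232 [ 798.5 -350.9] [28.1  1.7] -84.40522146224976 mean [ 0.7983 -0.35  ]
rest [303, 325, 7, 6, 12] z 0.0139 [ 566.6 -337.6] [17.7  8.7] -21.452835083007812 mean [ 0.5668 -0.3378]
bar [232, 302, 48, 13, 237] z 0.0295 [ 445.1 -288.2] [119.   13.8] -13.791358947753906 mean [ 0.4456 -0.2887]
cap [308, 277, 14, 15, 149] z 0.16 [ 591.1 -300.8] [29.8 27.9] -48.59209442138672 mean [ 0.5915 -0.3023]
(578, 796, 3)
```

View pics/crop1.png

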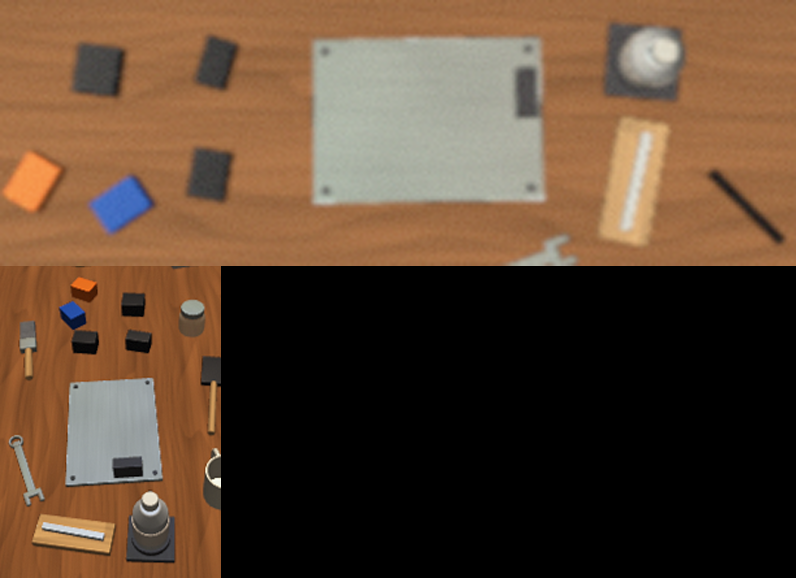

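The crop confirms the choices. The three dark blocks measure about 60x52 at (570,362), 60x44 at (446,225) and 60x36 mm at (581,221), so they are A, B and C, and D is absent. The aluminium bar lies on the rest. I'll start with the cap, then probe the stop in x.

```bash
cat >> h.py <<'E'
from scipy.spatial.transform import Rotation as Ro
TH=np.radians(1.5)          # row frame yaw
def q(a):  # tool down, jaw axis at yaw a (rad)
    c,s=np.cos(a),np.sin(a)
    return Ro.from_matrix(np.array([[-s,c,0],[c,s,0],[0,0,-1]])).as_quat()
def st():
    s=r.read_state();return s["time_s"],np.array(s["eef_pos"]),np.array(s["contact_force"]),s["grip_width"]
def say(*a):
    t,p,f,w=st();print(*a,"t%.1f p%s f%s w%.4f"%(t,p.round(4),f.round(1),w))
E
python3 - <<'E'
from h import *
a=TH
command_gripper(0.0)
r.reach([.5915,-.299,.215],q(a)); say("above cap")
print(r.move_straight([.5915,-.299,.172],speed=.03,max_force=14)); say("pressed")
r.hold(.3); say("held")
r.move_straight([.5915,-.299,.23],speed=.15)
command_gripper(.085)
# stop x probe, jaws along row x
R=np.array([.550,-.154]); 
r.reach([R[0],R[1],.15],q(a)); say("above stop")
print("coll",r.move_straight([R[0],R[1],.040],speed=.1,max_force=6)); say("down")
command_gripper(.068); say("narrow")
ux=np.array([np.cos(a),np.sin(a),0]);p0=np.array([R[0],R[1],.040]);X=[]
for s in(1,-1):
    print(r.move_straight(p0+s*.009*ux,speed=.012,max_force=3)); say("probe",s); X.append((st()[1]-p0)@ux)
    r.move_straight(p0,speed=.03)
print("x centre offset",np.mean(X),X)
command_gripper(.085); r.move_straight([R[0],R[1],.15]); say("end")
E
```

```text
above cap t4.0 p[ 0.5919 -0.2981  0.2151] f[-0.5 -0.1 -0.2] w-0.0004
True
pressed t5.1 p[ 0.5914 -0.299   0.1805] f[-2.7  1.1  6.9] w-0.0001
held t5.4 p[ 0.5914 -0.299   0.1805] f[-1.8  0.7  6.7] w-0.0002
above stop t7.4 p[ 0.5512 -0.1549  0.151 ] f[-0.6 -0.9  0.4] w0.0853
coll False
down t8.6 p[ 0.5504 -0.1542  0.0406] f[ 0.4 -0.3  0.6] w0.0849
narrow t8.9 p[ 0.5501 -0.154   0.0403] f[-0.7 -0.7 -0.3] w0.0678
True
probe 1 t9.4 p[ 0.5531 -0.1537  0.0395] f[-0.1 -0.2 -0.1] w0.0681
True
probe -1 t10.1 p[ 0.5454 -0.1541  0.0398] f[ 1.  -0.6  1.6] w0.0677
x centre offset -0.000747096006226875 [np.float64(0.003065507598694211), np.float64(-0.004559699611147961)]
end t11.6 p[ 0.5494 -0.1538  0.1491] f[-0.1  0.5  0.2] w0.0849
```

The cap settled at only 6.8 N, so it may not have gone fully down. I'll press again, deeper, then pick up the bar.

```bash
python3 - <<'E'
from h import *
a=TH
command_gripper(0.0)
r.reach([.591,-.299,.21],q(a)); r.move_straight([.591,-.299,.19],speed=.05)
print(r.move_straight([.591,-.299,.1772],speed=.02,max_force=25)); say("pressed")
r.hold(.4); say("held")
r.move_straight([.591,-.299,.23],speed=.15)
command_gripper(.04,60)
# bar: grip 38 mm from its middle, robot-side end
b=np.radians(-13.8); c=np.array([.4452,-.2883])-.038*np.array([np.cos(b),np.sin(b)])
r.reach([*c,.12],q(b+np.pi/2)); say("above bar")
print("coll",r.move_straight([*c,.0455],speed=.1,max_force=6)); say("down")
command_gripper(0,60); say("gripped")
r.move_straight([*c,.12],speed=.1); say("up")
p,d=optics.get_image("side"); cv2.imwrite("pics/bar.png",cv2.resize(p[190:350,180:380,::-1],None,fx=3,fy=3))
E
```

```text
False
pressed t14.4 p[ 0.5913 -0.2992  0.18  ] f[-3.8  2.4 14.7] w0.0001
held t14.8 p[ 0.5913 -0.2992  0.18  ] f[-4.   2.  14.9] w-0.0002
above bar t17.1 p[ 0.4089 -0.2797  0.1204] f[ 0.3 -1.1 -0. ] w0.0399
coll False
down t18.0 p[ 0.4086 -0.2795  0.0459] f[-0.3  0.2  0.5] w0.0400
gripped t18.4 p[ 0.4086 -0.2795  0.0463] f[-1.1  1.4  5.3] w0.0097
up t19.3 p[ 0.408  -0.279   0.1195] f[-0.3  0.5 -1.3] w0.0097
```

View pics/bar.png

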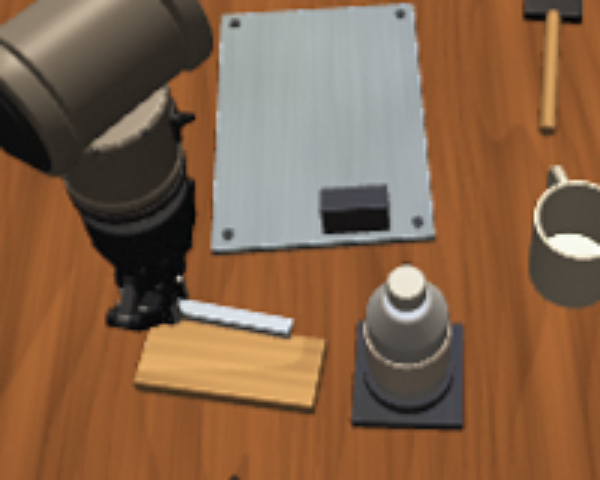

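Second press bottomed out at 14.9 N. The picture shows the bar held level above its rest at about (235,315). Now I'll lay it against the stop.

```bash
cat >> h.py <<'E'
UX=np.array([np.cos(TH),np.sin(TH),0]);UY=np.array([-np.sin(TH),np.cos(TH),0])
O=np.array([.549,-.141,0.])   # row start guess, plate z .010
def P(x,y,z): return O+x*UX+y*UY+np.array([0,0,z])
def row(p): d=np.asarray(p)-O; return np.array([d@UX,d@UY,p[2]])
def avg(n=8):
    L=[]
    for _ in range(n): r.hold(.02); L.append(st()[1])
    return np.mean(L,0)
E
python3 - <<'E'
from h import *
qb=q(TH+np.pi/2)
r.reach(P(-.053,.025,.12),qb); r.move_straight(P(-.053,.025,.0400),speed=.1); say("low")
print(r.move_straight(P(-.053,-.004,.0400),speed=.012,max_force=2.5)); p=avg(); say("contact",row(p).round(4))
y=row(p)[1]
r.move_straight(P(-.053,y,.0400),speed=.02); r.hold(.1);say("rel",row(avg()).round(4))
print(r.move_straight(P(-.053,y,.0365),speed=.01,max_force=2.5)); say("plate",row(avg()).round(4))
command_gripper(.035); say("open"); r.move_straight(P(-.053,y,.14),speed=.15); say("up")
r.reach(P(-.05,.20,.3),qb)
for n in("top","side"):
    p,d=optics.get_image(n); np.savez(f"pics/{n}1.npz",p=p,d=d)
    W=cloud(n,d);m=(p.max(-1)<80)&(W[...,2]>.033)&(W[...,2]<.046)&(W[...,0]>.35)&(W[...,0]<.66)&(W[...,1]>.1)&(W[...,1]<.5)
    k,L,s,_=cv2.connectedComponentsWithStats(m.astype(np.uint8))
    for i in range(1,k):
        if s[i,4]>50: print(n,s[i].tolist(),*rect(W[L==i][:,:2]))
    if n=="side": cv2.imwrite("pics/s1.png",cv2.resize(p[90:340,180:380,::-1],None,fx=2.4,fy=2.4))
say("seen")
E
```

```text
low t21.1 p[ 0.4957 -0.1177  0.0405] f[ 1.2 -1.4 -0.1] w0.0103
True
contact [-0.0536  0.0044  0.0394] t22.8 p[ 0.4953 -0.138   0.0393] f[-0.2 -0.1 -0. ] w0.0098
rel [-0.053   0.0044  0.0399] t23.3 p[ 0.4959 -0.138   0.04  ] f[ 0.3 -0.3 -0.5] w0.0100
True
plate [-0.0529  0.0044  0.0383] t23.7 p[ 0.496  -0.138   0.0383] f[-0.7 -0.2  6.5] w0.0100
open t24.1 p[ 0.4954 -0.1377  0.0376] f[0.6 1.1 0.6] w0.0348
up t24.9 p[ 0.4954 -0.1378  0.1393] f[-0.1  0.3  0.2] w0.0348
top [211, 201, 15, 16, 149] [568.7 363.5] [51.5 44.2] -3.5935897827148438
top [255, 213, 12, 16, 113] [529.8 212.2] [52.7 29.5] -14.784400939941406
top [250, 236, 13, 17, 151] [446.5 226.3] [53.8 37.3] -8.790771484375
side [293, 126, 18, 12, 175] [571.1 364. ] [57.4 53.3] -7.6199493408203125
side [255, 155, 20, 11, 184] [446.6 225. ] [58.6 43.8] -7.0716094970703125
side [281, 157, 20, 11, 149] [530.8 213.8] [58.  39.6] -16.55529022216797
seen t26.0 p[0.4936 0.0565 0.2985] f[ 0.1 -0.5 -0.6] w0.0351
```

View pics/s1.png

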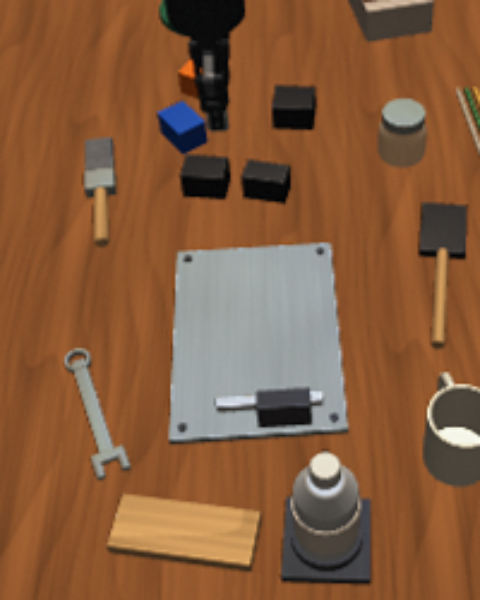

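The bar lies flat against the stop at about (270,398) in the crop. The thin block C has been knocked to (530,213). I'll fetch A now: pre-grip across its thickness to centre and identify it, then regrip by its ends.

```bash
cat >> h.py <<'E'
ZG=.032
def fetch(c,ang,th):
    """centre across thickness, then take by the 60 mm ends; holds block raised"""
    c=np.array(c);a=np.radians(ang)
    command_gripper(min(.085,th+.03),30)
    r.reach([*c,.12],q(a+np.pi/2))
    print("coll",r.move_straight([*c,ZG],speed=.12,max_force=6))
    command_gripper(th-.02,30); say("thickness grip"); command_gripper(min(.085,th+.03))
    r.move_straight([*c,.10],speed=.2); command_gripper(.085)
    r.reach([*c,.10],q(a))
    print("coll",r.move_straight([*c,ZG],speed=.12,max_force=6))
    command_gripper(.04,50); say("length grip")
    r.move_straight([*c,.14],speed=.15)
E
python3 - <<'E'
from h import *
fetch([.5703,.3635],-7,.052)
r.reach(P(0,.056,.12),q(TH)); r.move_straight(P(0,.056,ZG+.0105),speed=.1); say("low")
print(r.move_straight(P(0,.030,ZG+.0105),speed=.012,max_force=5)); p=row(avg()); say("contact",p.round(4))
p,d=optics.get_image("side"); cv2.imwrite("pics/a.png",cv2.resize(p[180:300,220:370,::-1],None,fx=4,fy=4))
E
```

```text
coll False
thickness grip t29.1 p[0.5709 0.3639 0.0332] f[0.6 0.3 5.2] w0.0513
coll False
length grip t32.7 p[0.5709 0.3638 0.0334] f[0.7 0.1 6.5] w0.0590
low t36.2 p[ 0.5466 -0.0844  0.0432] f[-7.   2.   9.8] w0.0590
True
contact [-0.0001  0.0555  0.0432] t36.8 p[ 0.5474 -0.0855  0.0432] f[ 1.2 -0.2  6.2] w0.0594
```

View pics/a.png

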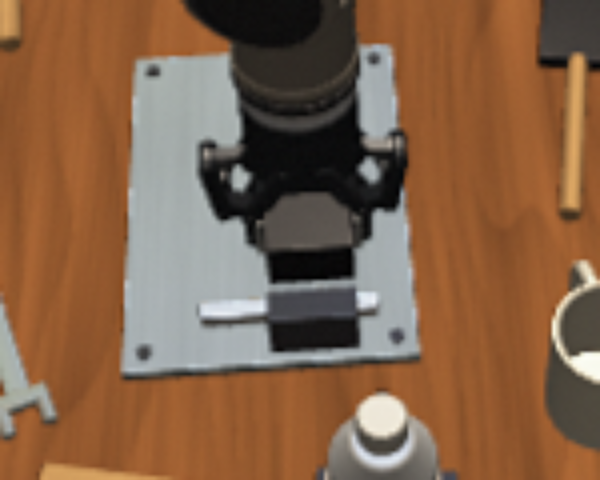

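The block touched the plate, because the arm sits about 1.3 mm higher when gripping. I'll raise it a little and then push.

```bash
python3 - <<'E'
from h import *
z=ZG+.0122
r.move_straight(P(0,.056,z),speed=.02); r.hold(.2); say("low")
print(r.move_straight(P(0,.030,z),speed=.012,max_force=5)); p=row(avg()); say("contact",p.round(4))
print(r.move_straight(P(0,p[1]-.001,z-.0012),speed=.01,max_force=6)); p=row(avg()); say("down",p.round(4))
p,d=optics.get_image("side"); cv2.imwrite("pics/a2.png",cv2.resize(p[180:300,220:370,::-1],None,fx=4,fy=4))
E
```

```text
low t37.3 p[ 0.5473 -0.0849  0.0439] f[-0.  -0.2 -2.4] w0.0592
True
contact [-0.0007  0.0365  0.0434] t39.0 p[ 0.5473 -0.1045  0.0433] f[-0.7  0.3  0.2] w0.0594
True
down [-0.0006  0.0364  0.0433] t39.3 p[ 0.5474 -0.1047  0.0433] f[-0.6  1.   6.5] w0.0591
```

View pics/a2.png

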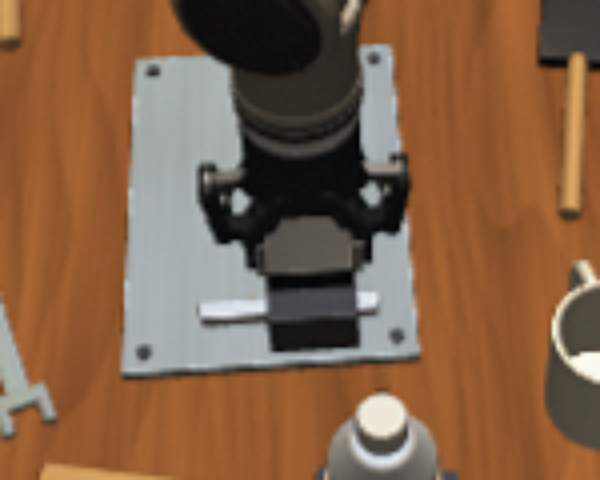

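A met the bar at row y 0.0365, against 0.0364 predicted. I'll release it, lift the bar out and lay it beyond A.

```bash
cat >> h.py <<'E'
def check(tag):
    for n in("top","side"):
        p,d=optics.get_image(n); W=cloud(n,d); np.savez(f"pics/{tag}_{n}.npz",p=p,d=d)
        zc=W[...,2]
        m=(p.max(-1)<85)&(((zc>.042)&(zc<.056)&(np.abs(W[...,1])<.2)&(np.abs(W[...,0]-.55)<.08))|((zc>.033)&(zc<.046)&(W[...,0]<.66)&(W[...,0]>.38)&(W[...,1]>.12)&(W[...,1]<.5)))
        k,L,s,_=cv2.connectedComponentsWithStats(m.astype(np.uint8))
        for i in range(1,k):
            if s[i,4]>40:
                w=W[L==i];c,sz,a=rect(w[:,:2]);print(n,"row",(row([*c/1000,0])[:2]*1000).round(1),"world",c,sz,round(a,1))
def barmove(y0,y1):
    """bar from row y0 to y1"""
    qb=q(TH+np.pi/2)
    command_gripper(.035,60)
    r.reach(P(-.053,y0,.13),qb); print("coll",r.move_straight(P(-.053,y0,.0375),speed=.12,max_force=6))
    command_gripper(0,60); say("bar grip")
    r.move_straight(P(-.053,y0,.12),speed=.06)
    r.move_straight(P(-.053,y1,.12),speed=.15)
    r.move_straight(P(-.053,y1,.0405),speed=.1)
    print(r.move_straight(P(-.053,y1,.0365),speed=.015,max_force=2.5)); say("laid",row(avg()).round(4))
    command_gripper(.035); r.move_straight(P(-.053,y1,.14),speed=.2)
E
python3 - <<'E'
from h import *
command_gripper(.075); say("rel",row(st()[1]).round(4)); r.move_straight(P(0,.0365,.15),speed=.2)
barmove(.0045,.0689)
r.reach(P(-.08,.25,.25),q(TH+np.pi/2)); say("away"); check("k1")
p=np.load("pics/k1_side.npz")["p"]; cv2.imwrite("pics/k1.png",cv2.resize(p[140:300,220:370,::-1],None,fx=3.7,fy=3.7,interpolation=cv2.INTER_CUBIC))
E
```

```text
rel [-0.0014  0.0366  0.0424] t39.6 p[ 0.5467 -0.1044  0.0424] f[0.2 0.8 0.2] w0.0752
coll False
bar grip t43.5 p[ 0.4964 -0.138   0.0385] f[-0.7  0.6  6.3] w0.0094
True
laid [-0.0523  0.0687  0.0384] t47.0 p[ 0.4949 -0.0737  0.0384] f[-0.7 -0.3  5.2] w0.0101
away t48.9 p[0.4623 0.1062 0.2487] f[ 0.1 -0.6  0.2] w0.0352
top row [-1.1 36.7] world [ 546.9 -104.3] [53.8 46.5] 1.4
top row [ -0.2 -10.7] world [ 549.1 -151.7] [49.4 14.7] 1.1
top row [  1.7 351.1] world [541.5 210. ] [32.6 28.5] 77.5
side row [-92.7 369.6] world [446.7 226. ] [58.6 46.3] -7.2
side row [ -9.2 352.8] world [530.6 211.4] [58.2 38.2] -12.9
side row [-0.  34.2] world [ 548.1 -106.8] [57.4 51.8] 0.2
side row [  1.8 -14.3] world [ 551.2 -155.2] [57.9 28.1] -0.3
```

View pics/k1.png

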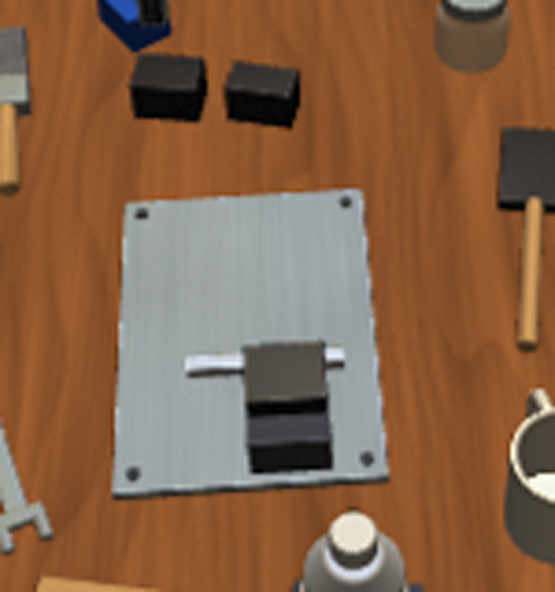

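Bar laid on the far side of A. A sits 1–2 mm towards the robot relative to the stop in both views, so I'll nudge it by a centred re-grip and then bring B.

```bash
python3 - <<'E'
import re
s=open('h.py').read()
s=s.replace("def fetch(c,ang,th):","def fetch(c,ang,th,wide=.085):").replace("command_gripper(.085)\n    r.reach([*c,.10],q(a))","command_gripper(wide)\n    r.reach([*c,.10],q(a))")
s+='''
def place(y,start,x=.0012):
    z=ZG+.0122
    r.reach(P(x,start,.12),q(TH)); r.move_straight(P(x,start,z+.002),speed=.12); r.move_straight(P(x,start,z),speed=.02); r.hold(.1); say("low")
    print(r.move_straight(P(x,y-.0003,z),speed=.01,max_force=3)); p=row(avg()); say("contact",p.round(4),"want",y)
    print(r.move_straight(P(x,min(p[1],y+.001),z-.0012),speed=.01,max_force=5)); p=row(avg()); say("down",p.round(4))
    command_gripper(.072); r.move_straight(P(x,p[1],.15),speed=.2)
'''
open('h.py','w').write(s)
E
python3 - <<'E'
from h import *
command_gripper(.074,20)
r.reach(P(.0015,.0367,.12),q(TH)); print("coll",r.move_straight(P(.0015,.0367,ZG+.012),speed=.12,max_force=6))
command_gripper(.05,20); say("nudge",row(avg()).round(4)); command_gripper(.074); r.move_straight(P(.0015,.0367,.14),speed=.2)
fetch([.446,.2255],-7.3,.044,.068)
place(.0965,.112)
r.reach(P(-.08,.25,.25),q(TH+np.pi/2)); say("away"); check("k2")
p=np.load("pics/k2_side.npz")["p"]; cv2.imwrite("pics/k2.png",cv2.resize(p[140:300,220:370,::-1],None,fx=3.7,fy=3.7,interpolation=cv2.INTER_CUBIC))
E
```

```text
coll False
nudge [0.002  0.0366 0.0451] t51.7 p[ 0.55   -0.1044  0.045 ] f[-0.6  1.2  6.4] w0.0595
coll False
thickness grip t55.4 p[0.4465 0.2257 0.0328] f[-1.1 -0.1  5.7] w0.0431
coll False
length grip t58.9 p[0.4466 0.2257 0.033 ] f[ 0.3 -0.5  4.6] w0.0591
low t62.0 p[ 0.5475 -0.0291  0.0446] f[ 0.8 -0.3 -2.6] w0.0593
False
contact [0.0012 0.0963 0.0442] want 0.0965 t63.8 p[ 0.5477 -0.0448  0.0442] f[-0.1  0.7 -2. ] w0.0591
False
down [0.0013 0.0962 0.043 ] t64.2 p[ 0.5478 -0.0448  0.043 ] f[ 0.9  0.7 -1.2] w0.0594
away t66.4 p[0.4624 0.1066 0.249 ] f[-0.1  0.   0.1] w0.0720
top row [ 1.4 98.7] world [547.8 -42.3] [57.1 35.4] 0.3
top row [ 2.4 35.2] world [ 550.5 -105.7] [53.9 42.5] 0.5
top row [ -1.8 -10.8] world [ 547.5 -151.8] [46.7 14.1] 2.0
top row [  3.6 350.1] world [543.4 209.1] [29.2 26.9] 79.0
side row [ -9.3 354.2] world [530.4 212.8] [57.3 37.9] -13.6
side row [ 3.1 95. ] world [549.6 -46. ] [56.9 44.2] 1.1
side row [ 2.9 35.7] world [ 551.  -105.2] [57.7 57.1] 0.2
side row [  1.5 -13.5] world [ 550.9 -154.5] [57.8 26.5] 1.7
```

View pics/k2.png

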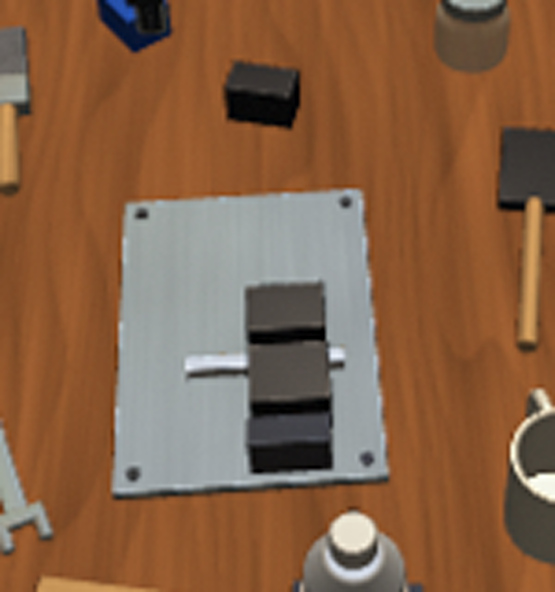

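B is in place, and its face meets the bar in both position and picture. A now reads 1–2 mm too far. I'll re-probe the stop with averaged readings and fine-centre A and B.

```bash
cat >> h.py <<'E'
def nudge(x,y):
    command_gripper(.072,20); r.reach(P(x,y,.13),q(TH)); print("coll",r.move_straight(P(x,y,ZG+.012),speed=.12,max_force=6))
    command_gripper(.05,20); p=row(avg(12)); say("nudge",p.round(4)); command_gripper(.072); r.move_straight(P(x,y,.13),speed=.2); return p
E
python3 - <<'E'
from h import *
command_gripper(.085); r.reach(P(0,-.0135,.13),q(TH)); print("coll",r.move_straight(P(0,-.0135,.044),speed=.12,max_force=6))
command_gripper(.068)
X=[]
for s in(1,-1):
    print(r.move_straight(P(s*.009,-.0135,.044),speed=.01,max_force=3)); X.append(row(avg(15))[0]); r.move_straight(P(0,-.0135,.044),speed=.03)
x0=np.mean(X);print("stop x",x0,X,"bias at 0",row(avg())[0])
command_gripper(.085); r.move_straight(P(0,-.0135,.13),speed=.2)
p=nudge(x0,.0367)
if abs(p[0]-x0)>.0006: p=nudge(2*x0-p[0],.0367)
nudge(x0,.0963)
E
```

```text
coll False
True
True
stop x -0.00020432089684391838 [np.float64(0.003516080775438212), np.float64(-0.003924722569126049)] bias at 0 -0.00032629881848084976
coll False
nudge [0.0006 0.0364 0.0451] t74.2 p[ 0.5487 -0.1046  0.0451] f[ 0.1 -0.6  5.8] w0.0597
coll False
nudge [-0.0002  0.0364  0.0451] t76.9 p[ 0.5478 -0.1046  0.0451] f[ 0.6 -0.1  5.5] w0.0595
coll False
nudge [0.0005 0.0961 0.045 ] t79.6 p[ 0.547 -0.045  0.045] f[ 0.3 -1.   5.4] w0.0598
```

```bash
python3 - <<'E'
from h import *
barmove(.0686,.1246)
r.reach(P(-.05,.18,.2),q(TH+np.pi/2))
fetch([.5305,.2122],-14.5,.036,.085)
place(.1483,.163,x=-.0002)
r.reach(P(-.08,.25,.25),q(TH+np.pi/2)); say("away"); check("k3")
p=np.load("pics/k3_side.npz")["p"]; cv2.imwrite("pics/k3.png",cv2.resize(p[140:300,220:370,::-1],None,fx=3.7,fy=3.7,interpolation=cv2.INTER_CUBIC))
E
```

```text
coll False
bar grip t83.7 p[ 0.4947 -0.074   0.0384] f[-1.4  0.1  6.2] w0.0099
True
laid [-0.0523  0.1244  0.0387] t87.0 p[ 0.4935 -0.018   0.0387] f[ 0.3 -0.4  4.6] w0.0099
coll False
thickness grip t91.0 p[0.531  0.2124 0.0329] f[-0.   0.1  6.1] w0.0357
coll False
length grip t94.7 p[0.5311 0.2124 0.0331] f[-1.   0.3  5.1] w0.0592
low t97.4 p[0.5447 0.0219 0.0446] f[ 0.8  0.2 -2. ] w0.0591
False
contact [-0.0002  0.148   0.0442] want 0.1483 t99.2 p[0.5449 0.007  0.0442] f[-0.2  0.4 -1.4] w0.0589
True
down [-0.      0.148   0.0431] t99.5 p[0.5451 0.007  0.0431] f[-0.3 -0.1  5.7] w0.0593
away t101.8 p[0.4624 0.1066 0.2491] f[-0.2  0.3 -0.6] w0.0719
top row [  0.3 150. ] world [545.4   9. ] [53.7 24.8] 1.1
top row [-0.2 95.2] world [546.3 -45.8] [53.8 35.8] 0.8
top row [-0.9 37. ] world [ 547.1 -104. ] [53.7 46.3] 0.6
top row [  0.  -11.1] world [ 549.3 -152.1] [50.1 15.2] 0.1
side row [  0.8 145.9] world [546.    4.9] [55.4 37.5] -1.0
side row [ 1. 96.] world [547.5 -45. ] [58.7 49.5] 3.1
side row [ 1.3 36.3] world [ 549.3 -104.7] [56.5 54.5] 3.0
side row [  1.6 -14.4] world [ 551.  -155.4] [57.8 27.1] 1.0
```

View pics/k3.png

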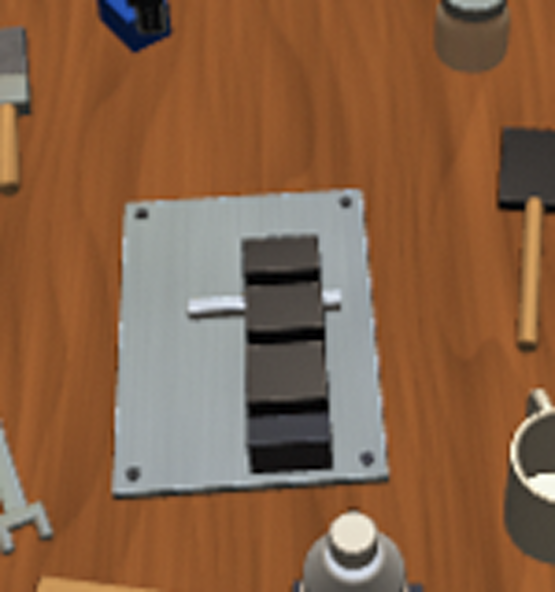

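All three blocks are in line with the stop to about 1 mm in both views, with the bar in the last gap. Now I'll take the bar out and put it back on its rest.

```bash
python3 - <<'E'
from h import *
y=.1242;qb=q(TH+np.pi/2)
command_gripper(.035,60)
r.reach(P(-.053,y,.13),qb); print("coll",r.move_straight(P(-.053,y,.0375),speed=.12,max_force=6))
command_gripper(0,60); say("bar grip")
r.move_straight(P(-.053,y,.12),speed=.06); r.move_straight(P(-.053,y,.2),speed=.2)
b=np.radians(-10.8); c=np.array([.4454,-.2862])-.038*np.array([np.cos(b),np.sin(b)])
qr=q(b+np.pi/2)
r.reach([*c,.2],qr); r.move_straight([*c,.050],speed=.12); print(r.move_straight([*c,.0445],speed=.012,max_force=2.5)); say("laid")
command_gripper(.04); r.move_straight([*c,.15],speed=.15)
r.reach([.35,.25,.3],q(TH+np.pi/2)); say("away"); check("k4")
for n in("top","side"):
    D=np.load(f"pics/k4_{n}.npz");W=cloud(n,D["d"]);p=D["p"].astype(int)
    m=(W[...,2]>.025)&(W[...,2]<.036)&(np.abs(W[...,0]-.445)<.09)&(np.abs(W[...,1]+.287)<.06)
    print(n,"bar",*rect(W[m][:,:2]),np.median(W[m][:,2]))
a=np.load("pics/k4_side.npz")["p"][170:340,210:370,::-1];t=np.load("pics/k4_top.npz")["p"][150:290,270:420,::-1]
a=cv2.resize(a,(410,436),interpolation=cv2.INTER_CUBIC);t=cv2.resize(t,(380,355),interpolation=cv2.INTER_CUBIC)
o=np.zeros((436,790,3),np.uint8);o[:,:410]=a;o[:355,410:]=t;cv2.imwrite("pics/k4.png",o)
E
```

```text
coll False
bar grip t104.3 p[ 0.4933 -0.0183  0.0385] f[-1.6  1.4  6.5] w0.0100
True
laid t109.2 p[ 0.4082 -0.2793  0.0465] f[-0.1  0.1  4.2] w0.0095
away t112.5 p[0.3504 0.2495 0.2996] f[ 0.1 -0.2 -0.6] w0.0398
top row [  0.2 148.3] world [545.3   7.3] [53.2 28.3] 0.9
top row [-0.4 95.2] world [546.1 -45.8] [53.5 35.8] 1.0
top row [-1.  36.9] world [ 547.  -104.1] [53.5 46.6] 0.8
top row [  0.  -10.8] world [ 549.3 -151.8] [49.7 14.6] 1.1
side row [  0.9 146.2] world [546.1   5.2] [55.4 38.9] -0.2
side row [ 1.2 95.3] world [547.7 -45.7] [58.9 46.5] 1.8
side row [ 1.7 35.8] world [ 549.8 -105.2] [56.7 53.4] 1.2
side row [  1.4 -13.3] world [ 550.7 -154.3] [57.5 27.2] 2.9
top bar [ 445.3 -282.7] [143.9  57. ] -8.83221435546875 0.029071412517470432
side bar [ 444.9 -286.1] [120.   14.6] -10.049560546875 0.029347809711991812
```

View pics/k4.png

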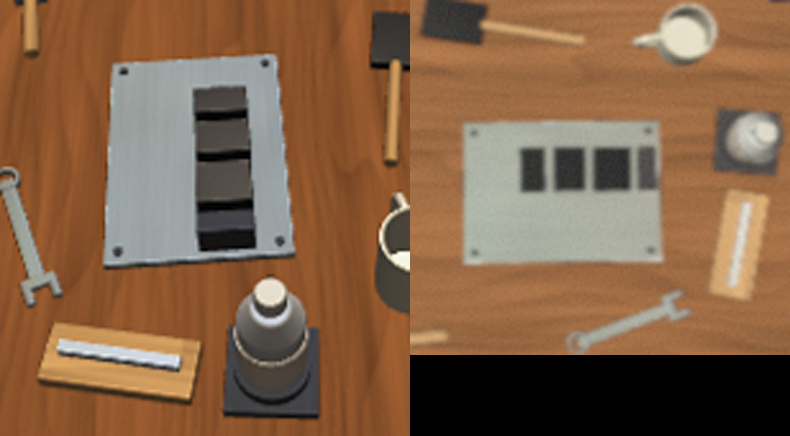

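The bar lies along its rest and the row stands straight with even gaps. One last numeric gap check from the saved top image before I hand in.

```bash
python3 - <<'E'
from h import *
p=np.load("pics/k4_top.npz")["p"].astype(np.float32).mean(-1)
for x in(-.018,0,.018):
    ys=np.arange(-.04,.19,.0005); uv=np.array([proj("top",P(x,y,.05)) for y in ys]).astype(np.float32)
    v=np.mean([cv2.remap(p,uv[:,0]+0,uv[:,1]+d,cv2.INTER_LINEAR).ravel() for d in(-1,0,1)],0)
    # gap brightness integral: width = area over dark, relative to plate brightness
    hi=v[ys>.175].mean(); lo=np.median(v[(ys>.02)&(ys<.05)]); e=[]
    f=(v-lo)/(hi-lo)
    for a,b in((-.010,.025),(.045,.085),(.105,.138)):
        m=(ys>a)&(ys<b);print(x,"gap area mm",round(float(np.clip(f[m]-np.median(f[m]),0,None).sum()*.5),2),"centre",round(float((ys[m]*np.clip(f[m]-.1,0,None)).sum()/np.clip(f[m]-.1,0,None).sum()),4))
E
```

```text
-0.018 gap area mm 5.37 centre 0.0049
-0.018 gap area mm 8.05 centre 0.0699
-0.018 gap area mm 5.45 centre 0.1246
0 gap area mm 5.11 centre 0.0045
0 gap area mm 7.67 centre 0.0695
0 gap area mm 5.53 centre 0.1254
0.018 gap area mm 5.06 centre 0.0045
0.018 gap area mm 8.05 centre 0.0694
0.018 gap area mm 5.8 centre 0.1252
```

```bash
python3 - <<'E'
from h import *
for tag in("k4","k3"):
  p=np.load(f"pics/{tag}_top.npz")["p"].astype(np.float32).mean(-1)
  ys=np.arange(-.04,.19,.0005); V=[]
  for x in np.linspace(-.02,.02,9):
    uv=np.array([proj("top",P(x,y,.05)) for y in ys]).astype(np.float32)
    V.append(cv2.remap(p,uv[:,0],uv[:,1],cv2.INTER_CUBIC).ravel())
  v=np.mean(V,0)
  for c in(.0045,.0685,.1243):
    m=np.abs(ys-c)<.016; w=v[m];y=ys[m];k=w.argmax();l,r_=w[:k].min(),w[k:].min()
    i=np.where(w[:k]<(w[k]+l)/2)[0][-1]; j=k+np.where(w[k:]<(w[k]+r_)/2)[0][0]
    print(tag,c,"fwhm mm",(y[j]-y[i])*1e3,"edges",y[i].round(4),y[j].round(4),"levels",l.round(),w[k].round(),r_.round())
  half=(v[ys>.18].mean()+np.median(v[(ys>.145)&(ys<.155)]))/2;print("C far edge",ys[np.where(v<half)[0][-1]],"expect .1663")
E
```

```text
Traceback (most recent call last):
  File "h.py", line 9, in proj
    c=optics.camera_model(n);q=np.array(c["K"])@(np.array(c["R"])@X+c["t"]);return q[:2]/q[2]
ValueError: time passes only in moves, steps and waits
```

```bash
python3 - <<'E'
from h import *
C=optics.camera_model("top");K,R,t=map(np.array,(C["K"],C["R"],C["t"]))
for tag in("k4","k3"):
  p=np.load(f"pics/{tag}_top.npz")["p"].astype(np.float32).mean(-1)
  ys=np.arange(-.04,.19,.0005); V=[]
  for x in np.linspace(-.02,.02,9):
    Xc=np.array([P(x,y,.05) for y in ys])@R.T+t; uv=Xc@K.T; uv=(uv[:,:2]/uv[:,2:]).astype(np.float32)
    V.append(cv2.remap(p,uv[:,0],uv[:,1],cv2.INTER_CUBIC).ravel())
  v=np.mean(V,0)
  for c in(.0045,.0685,.1243):
    m=np.abs(ys-c)<.016; w=v[m];y=ys[m];k=w.argmax();l,r_=w[:k].min(),w[k:].min()
    i=np.where(w[:k]<(w[k]+l)/2)[0][-1]; j=k+np.where(w[k:]<(w[k]+r_)/2)[0][0]
    print(tag,c,"fwhm mm",(y[j]-y[i])*1e3,"edges",y[i].round(4),y[j].round(4),"levels",l.round(),w[k].round(),r_.round())
  half=(v[ys>.18].mean()+np.median(v[(ys>.145)&(ys<.155)]))/2;print("C far edge",ys[np.where(v<half)[0][-1]],"expect .1663")
E
```

```text
k4 0.0045 fwhm mm 12.00000000000001 edges 0.001 0.013 levels 77.0 151.0 47.0
k4 0.0685 fwhm mm 13.500000000000012 edges 0.063 0.0765 levels 48.0 153.0 47.0
k4 0.1243 fwhm mm 14.500000000000012 edges 0.118 0.1325 levels 50.0 163.0 49.0
C far edge 0.16450000000000017 expect .1663
k3 0.0045 fwhm mm 12.00000000000001 edges 0.001 0.013 levels 78.0 151.0 45.0
k3 0.0685 fwhm mm 13.500000000000012 edges 0.063 0.0765 levels 48.0 154.0 47.0
k3 0.1243 fwhm mm 15.000000000000014 edges 0.118 0.133 levels 50.0 218.0 50.0
C far edge 0.16450000000000017 expect .1663
```

Adding back the wall occlusion (about 3.3, 1.8 and 0.4 mm), the three gaps read 15.3, 15.3 and 14.9 mm. They are equal to about half a millimetre, and blur widens all of them alike. Handing in.

```bash
python3 -c "
from h import *
say('end'); print(r.finish_job())"
```

```text
end t112.6 p[0.3504 0.2495 0.2997] f[-0.9  0.3 -0.8] w0.0397
the job is handed in; nothing more can be done
None
```

The job is done and handed in at 112.6 s of the 210 s allowed; no verdict was reported.

- **Cap:** I pressed it twice while the plate was bare, because the first press settled at only about 7 N. The second bottomed out at about 15 N, and the cap was then released.
- **Blocks:** Three were present: 52, 44 and 36 mm thick, confirmed by grip width. I laid them thickest first from the stop, setting each gap with the aluminium bar, then put the bar back along its rest. The 36 mm block was knocked aside during the run, so I measured it again before picking it up.
- **Contact with the bar:** Only the first block's contact with the bar showed as a force. The 44 and 36 mm blocks were brought up by position, to within about 0.3 mm, so as not to push the row.
- **Final checks:** The blocks line up with the stop to about 1 mm in both views, and I re-centred the first two after one read 1–2 mm off. The bar is 1° or less off the line of its rest in the side view.
- **Checks that were weak or disagreed:**
  - Two of the numeric checks gave poor readings: the top-view fit of the bar on its rest took in the wood, and my first gap measure was skewed by its baseline.
  - The second gap measure gave 12.0, 13.5 and 14.5 mm. Corrected for hidden walls, these become 15.3, 15.3 and 14.9 mm, so the gaps are equal but blur hides their exact size.
  - The far edge of the last block read about 1.8 mm short of where the arm's placing puts it. The two cameras also disagree along the row by 2–4 mm.

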